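# Free and peel the top tray off its clinging stack

## Robot

A 7-joint arm with a two-finger parallel gripper is mounted at the origin on the work surface. World frame = base frame: x ahead of the robot, y to its left, z up, the work surface at z = 0. Lengths are in mm, angles in rad, forces in N, time in s.
With the tool pointing down it reaches from about 425 to 875 mm from the base axis. Payload 9.9 kg.
Tool frame: the origin (TCP) lies between the finger pads; the fingertips stand 8 mm ahead of it and the grasp point (between the pads) lies 11 mm behind it; z points along the fingers, y is the direction in which the jaws open and shut (so a half turn about z gives the same grasp; the last joint's range is limited). The gripper opens to 85 mm and grips with 20 to 120 N. Pads are 22 mm wide; open, the fingers measure 114 mm over their backs; the gripper's body (76 mm by 85 mm) begins 54 mm behind the grasp point. The pads swing forward as they close: fully open they stand 13 mm farther back than shut.
Start: joints at [1.066, 0.576, 0.025, 1.437, -0.015, 1.129, -0.057], TCP at [275.736, -616.116, 239.289] pointing down, gripper open.
Joint ranges: [-2.76, 2.76], [-0.34, 2.15], [-1.52, 1.57], [0.19, 2.46], [-1.09, 4.23], [0.17, 1.99], [-2.82, 2.82]. Speed limits (rad/s): [2.22, 2.22, 3.01, 3.01, 3.14, 3.14, 3.14].

## Interface

Orientations are given as a unit quaternion [w, x, y, z].
In Python, from station import get_obs, cams, ticket gives the robot as it stands.
- The arm moves only by the tool step_arm, never from a script. Its argument "rows" is one flat list of numbers, 7 for each row, row after row: the shift along the tool's x, y, z in cm, then the turn, a rotation vector about the tool's x, y, z in rad, then the closure in counts, from 0 (fully open) to 255 (shut). A call has 1 to 20 rows; each row shifts and turns the pose as measured when the row begins, along the tool's axes as they then stand; what a row does not reach is not made up. A row lasts 1/10 s, in which the tool goes at most 50 mm and 8.59 degrees, less where a joint would pass 70% of its speed; a pose out of reach is approached as far as the arm can. A call is refused whole if a number of a shift passes 5 or a number of a turn 0.15, either way. A call with a gripper value outside its range is refused whole. The fingers move at their own pace and stop on an object; "force" is the grip in N (left out, the last holds). Time passes only in rows, so rows that do not move let the fingers close. It gives the time, the measured TCP pose, the force and the opening at its end, in the units of the state.
- get_obs(): the state, without advancing time (a new reading comes with each control period).
- cams.get_image(name): name is "scene" or "top" or "wrist"; returns the picture (480x640x3 uint8, blue, green, red); there is no depth.
- cams.camera_info(name): a dict with "fx", "fy", "cx", "cy" (pixels), "world_from_camera" (4x4, takes a point from camera to world coordinates). Camera axes: x right, y down, z forward; pixel columns grow to the right and rows downward; lengths in mm; the calibration is good to about 2 mm. A picture is of the moment at which its call begins: read the wrist's pose just before it. camera_info takes no time and is no camera call; for the wrist camera it gives the pose at the moment of the call.
- ticket.sign_off(): hands the job in, once; it reports no verdict.
The state is a dict: "time": time; "joints": joint angles; "dq": joint speeds; "tau": joint torques, N m; "ee_pos": TCP position; "eef_rot": TCP orientation; "wrist_force": force on the tool from outside, world axes, zero at the start; "ft_torque": the same for the moment, N m; "width": opening from 0.0 (shut) to 1.0 (fully open).
Only numpy, scipy, OpenCV 4.12 (cv2) and the standard library are available. Lean on these libraries where they do the work, as an engineer would, in place of code of your own. Each camera call takes 0.05 s, during which the arm holds its last target.

## Task

The nested formed trays on the plywood stand cling together in sprung clips and are locked by a claw: first press the stand's side treadle right down to its stop, where it stays and the claw has left the rim. Then take the top tray by its upright corner tab and peel it: raise that corner by two to three centimetres while the opposite corner still sits in the stack, then lift the tray off, leaving the tray beneath in its place. Finish still holding the top tray in the gripper, motionless, roughly level, open side up, with all of it more than 15 cm above the table; do not put it down.

Things in the scene. Friction and masses are not known exactly. Their poses are not given: they have to be found in the camera images.
- stand: Fixed plywood stand, 220 mm (its x) by 420 mm (its y, -230 to +190), 18 mm thick, under a stack of three nested grey trays (lowest built in, pitch 6 mm). Origin on the table under the stack's centre, z up; place and yaw vary. Treadle on its -y side; a jar and a bearing stand on its +y end (to 95 mm high, 145 mm or more from the origin).
- nest (a point): Fixed point of the stand, 26 mm above the table at the stack's centre: where the underside of the middle tray belongs. Axes as the stand's.
- pedal (a joint): Steel treadle angle in rad: 0 = up (claw over the top tray's rim), 0.42 = down at its stop (claw up and clear of the rim). A spring and a friction brake in the hinge resist it (about 7 N at the pad to start, 9 N near the stop); the brake keeps it where it is let go. Hinge axis along the stand's x, at stand y -118, z 34 mm.
- pedal_pad (a point): Centre of the top of the treadle's black rubber pad, 50 (stand x) by 40 mm (stand y), level when up, at stand x 40, y -196, z 55 mm. Press straight down: it is about 33 mm lower at the stop. The claw and upright at the hinge, 78 mm further in, reach 62 mm above the table when up, about 72 mm when down.
- top_tab (a point): Centre of the top tray's upright tab, the only tab: a grey fin 6 mm thick, 26 long, 30 high, outside the tray's (-x,-y) corner, its top 79 mm above the table, 27 mm above the rim. Axes: the tray's (at first the stand's). The fin's plane holds z and the diagonal (1,1,0): fingers close along (1,-1,0), with free room beside it and below down to 45 mm above the table.
- top_center (a point): Centre of the top tray, 10 mm above its underside (42 mm above the table at first). Rigid open tray, 148 x 188 mm over its flared rim, corners cut, 20 mm high, about 120 g; z is its open side. Tab centre at (-68,-88,+22) mm from here. Sprung clips at the middle of its +x, -x and +y edges (64 mm high) overhang its rim 2 mm; they snap aside; peeling takes 2 to 6 N at the tab.
- top_far (a point): Point on the rim of the top tray at the corner opposite the tab, at (+58, +78, +9) mm from the tray's centre; 51 mm above the table in the stack.
- mid_center (a point): Centre of the middle tray (same shape, no tab), 10 mm above its underside, 36 mm above the table in the stack, loose in the nest below.
Things that resemble listed ones, but are neither listed nor needed, are in the scene too. What is shaped like the part that bears top_tab but blue is not meant.

How it is judged:
By the outcome, as a careful person would: the job done as asked, in the order asked, and still so for the second after the job is handed in, while the arm keeps its last pose, push and grip.
It also fails if it takes over 48 s, if anything falls off the work surface, if the arm or the gripper's body presses on something with over 40 N, if the wrist force passes 120 N, or if a joint passes its speed limit or range.

## Working session

There is one attempt and no reset: what is moved stays moved. The work goes in short steps, Python scripts to look and compute and a tool call to move; the robot and the scene stay as the last step left them, time stands still between calls to the robot, and variables do not carry over. Pictures are saved under pics/ and viewed, and the job is handed in when it is done.

Besides the shell and the picture viewer there is one more tool, called in YAML: its name, and indented under it one key for each argument. step_arm: Moves the arm, as the interface text tells. Its arguments: {"type":"object","properties":{"rows":{"type":"array"},"force":{"type":"number"}},"required":["rows"]}

```bash
mkdir -p pics; ls; python3 - <<'E'
from station import get_obs,cams
import cv2
o=get_obs();print(o)
for n in("scene","top","wrist"):
    cv2.imwrite(f"pics/{n}0.png",cams.get_image(n));i=cams.camera_info(n);print(n,i)
E
```

```text
pics
{'time': 0.0, 'joints': array([ 1.06619173,  0.57651414,  0.02481941,  1.43789031, -0.01500251,
        1.1289686 , -0.05648996]), 'dq': array([-0.00016724,  0.00057984,  0.0002408 ,  0.00016289, -0.00037837,
        0.00089757, -0.00032389]), 'tau': array([ 1.56999486e-04, -7.65748143e+01,  2.25063600e+00, -2.85968310e+01,
        1.54155772e-02,  1.27224394e-02,  7.29693033e-05]), 'ee_pos': array([ 275.58331654, -615.72069981,  238.46039302]), 'eef_rot': array([-7.72894022e-04,  9.77939977e-01,  2.08884573e-01, -1.99276916e-04]), 'wrist_force': array([-0.65669476, -0.8897738 ,  1.18132429]), 'ft_torque': array([0.01335831, 0.02883135, 0.03945793]), 'width': 1.0012915717929411}
scene {'fx': 463.8882351751311, 'fy': 463.8882351751311, 'cx': 319.2010906385936, 'cy': 236.24944566980813, 'world_from_camera': array([[-4.85121869e-01,  4.69931472e-01, -7.37442326e-01,
         1.01488709e+03],
       [ 8.74216280e-01,  2.41285593e-01, -4.21339719e-01,
         3.40502841e+02],
       [-2.00665854e-02, -8.49085199e-01, -5.27874661e-01,
         4.64166265e+02],
       [ 0.00000000e+00
[... 303 characters left out ...]
.29521053e-03, -1.46701434e-02,
         4.22808016e+01],
       [ 1.58163513e-02, -1.38454884e-01, -9.90242439e-01,
         8.75329330e+02],
       [ 0.00000000e+00,  0.00000000e+00,  0.00000000e+00,
         1.00000000e+00]])}
wrist {'fx': 339.8159473854572, 'fy': 339.8159473854572, 'cx': 319.64526894244824, 'cy': 234.2455622353382, 'world_from_camera': array([[ 4.08928584e-01, -8.68333465e-01, -2.80667786e-01,
         3.46899715e+02],
       [-9.12565984e-01, -3.89396691e-01, -1.24874101e-01,
        -5.84542330e+02],
       [-8.58746736e-04,  3.07192464e-01, -9.51647021e-01,
         3.72524229e+02],
       [ 0.00000000e+00,  0.00000000e+00,  0.00000000e+00,
         1.00000000e+00]])}
```

View pics/scene0.png

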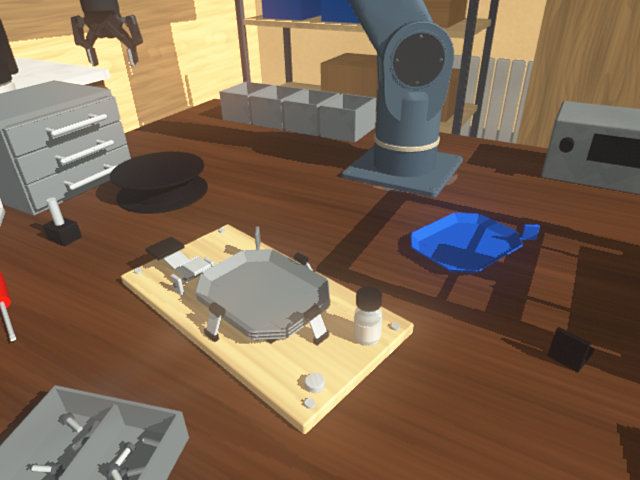

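View pics/top0.png

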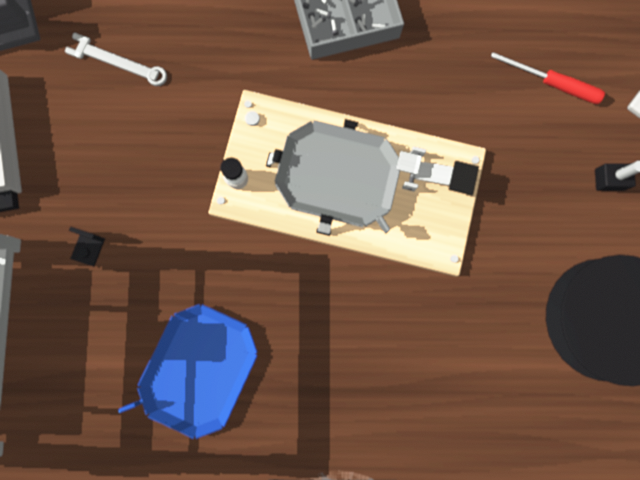

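View pics/wrist0.png

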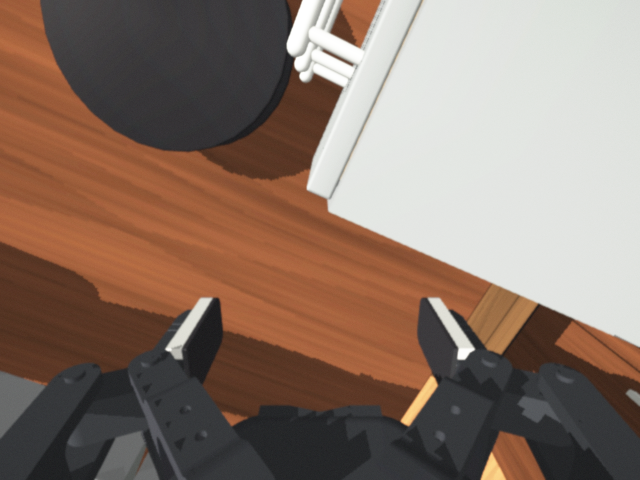

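Candidates for the tab: the grey fin at top (383,224) / scene (258,238), and the blue tray's fin at top (127,407) / scene (531,232). By the description I choose the grey one. The pad is the black block at top (463,178). The dark blocks at top (88,248) and (610,178) are not on the stand.

```bash
cat > h.py <<'E'
import numpy as np,cv2
from station import get_obs,cams
from scipy.spatial.transform import Rotation as R
def ray(n,u,v,z,i=None):
    i=i or cams.camera_info(n);M=i["world_from_camera"]
    d=M[:3,:3]@np.array([(u-i["cx"])/i["fx"],(v-i["cy"])/i["fy"],1]);o=M[:3,3]
    return o+d*(z-o[2])/d[2]
def proj(n,P,i=None):
    i=i or cams.camera_info(n);M=i["world_from_camera"];p=M[:3,:3].T@(np.array(P)-M[:3,3])
    return np.array([p[0]/p[2]*i["fx"]+i["cx"],p[1]/p[2]*i["fy"]+i["cy"]])
E
python3 - <<'E'
from h import *
im=cv2.imread("pics/top0.png")
hsv=cv2.cvtColor(im,cv2.COLOR_BGR2HSV)
m=((hsv[...,0]>12)&(hsv[...,0]<35)&(hsv[...,2]>150)&(hsv[...,1]>40)).astype(np.uint8)*255
m=cv2.morphologyEx(m,cv2.MORPH_OPEN,np.ones((3,3)))
c=max(cv2.findContours(m,0,2)[0],key=cv2.contourArea)
h=cv2.convexHull(c);q=cv2.approxPolyDP(h,12,True)[:,0];print(q)
r=cv2.minAreaRect(np.array([ray("top",*p[0],18)[:2] for p in h],np.float32));print(r)
for p in q: print(ray("top",*p,18).round(1))
# pad
for name,(x0,x1,y0,y1) in {"pad":(445,485,155,200)}.items():
    g=(im.max(2)[y0:y1,x0:x1]<60).astype(np.uint8)
    n,l,s,ce=cv2.connectedComponentsWithStats(g);k=1+s[1:,4].argmax();print(s[k],ce[k]+[x0,y0],ray("top",*(ce[k]+[x0,y0]),55).round(1))
cv2.imwrite("pics/c1.png",cv2.resize(im[80:290,200:500],None,fx=2.6,fy=2.6,interpolation=2))
s=cv2.imread("pics/scene0.png")
cv2.imwrite("pics/c2.png",cv2.resize(s[210:360,110:350],None,fx=3.3,fy=3.3,interpolation=2))
E
```

```text
[[242  90]
 [484 147]
 [458 275]
 [209 214]]
((588.4803466796875, -16.87176513671875), (421.49566650390625, 222.76922607421875), 76.47047424316406)
[742.7 162.1  18. ]
[ 648.3 -244.4   18. ]
[ 433.6 -194.5   18. ]
[529.7 209.9  18. ]
[  5   7  28  32 633] [463.52290679 177.8436019 ] [ 585.1 -197.6   55. ]
```

View pics/c1.png

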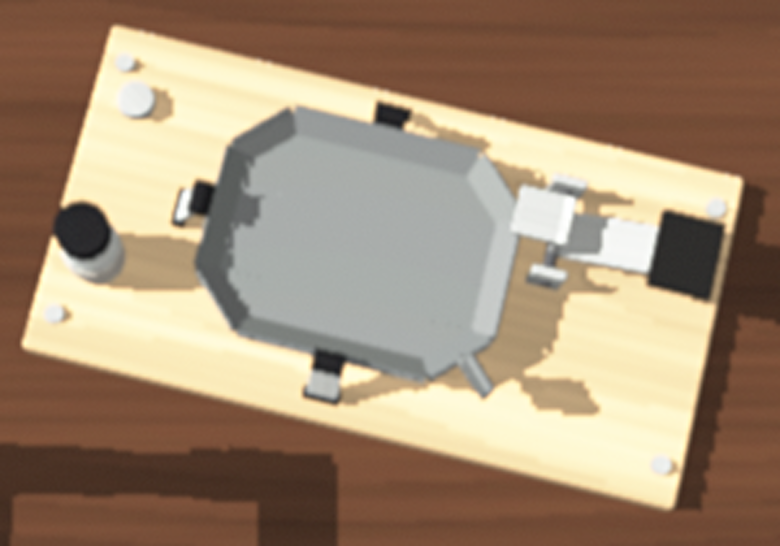

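View pics/c2.png

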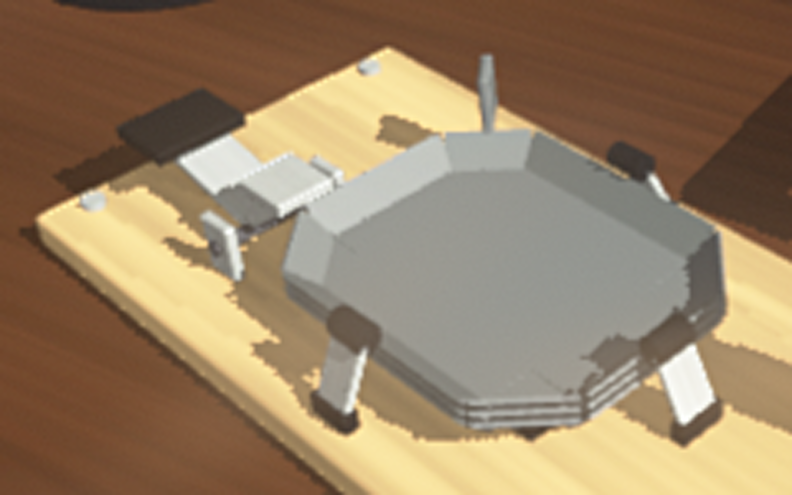

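Crop check: the grey fin stands outside the grey tray's corner next to the treadle end, and the black pad and claw are where the description puts them. Next I check the projected fit and how high the cabinet stands beside the path.

```bash
cat >> h.py <<'E'
O=np.array([593.1,2.6,0]);YAW=np.deg2rad(-13.45)
def S(x,y,z):
    c,s=np.cos(YAW),np.sin(YAW);return O+np.array([c*x-s*y,s*x+c*y,z])
def tri(obs):
    A=[];b=[]
    for n,u,v,i in obs:
        M=i["world_from_camera"];d=M[:3,:3]@np.array([(u-i["cx"])/i["fx"],(v-i["cy"])/i["fy"],1]);d/=np.linalg.norm(d)
        P=np.eye(3)-np.outer(d,d);A.append(P);b.append(P@M[:3,3])
    return np.linalg.solve(sum(A),sum(b))
E
python3 - <<'E'
from h import *
ci=cams.camera_info
print("cab",tri([("s",105,70,ci("scene")),("w",328,207,ci("wrist"))]))
# tab top ends, two views
f=13/2**.5
for n in("scene","top"):
    im=cv2.imread(f"pics/{n}0.png")
    for P in [(-68-f,-88-f,79),(-68+f,-88+f,79),(-68-f,-88-f,49)]:
        p=proj(n,S(*P));print(n,p.round(1));cv2.circle(im,tuple(int(round(a*16)) for a in p),16,(0,0,255),-1,shift=4)
    for P in [(40,-196,55)]+[(x,y,18) for x in(-110,110) for y in(-230,190)]:
        p=proj(n,S(*P));cv2.circle(im,tuple(int(round(a*16)) for a in p),16,(0,255,0),-1,shift=4)
    s=im[80:290,200:500] if n=="top" else im[210:440,110:420]
    cv2.imwrite(f"pics/p_{n}.png",cv2.resize(s,None,fx=2.5,fy=2.5,interpolation=2))
print(S(-68,-88,64),S(40,-196,55))
E
```

```text
cab [ 317.40946374 -597.82045706  243.68556713]
scene [256.7 225.8]
scene [255.5 234.1]
scene [258.3 241.3]
top [388.5 230.5]
top [379.5 216.1]
top [385.8 233.6]
[506.49650611 -67.16987062  64.        ] [ 586.41397323 -197.32822974   55.        ]
```

View pics/p_top.png

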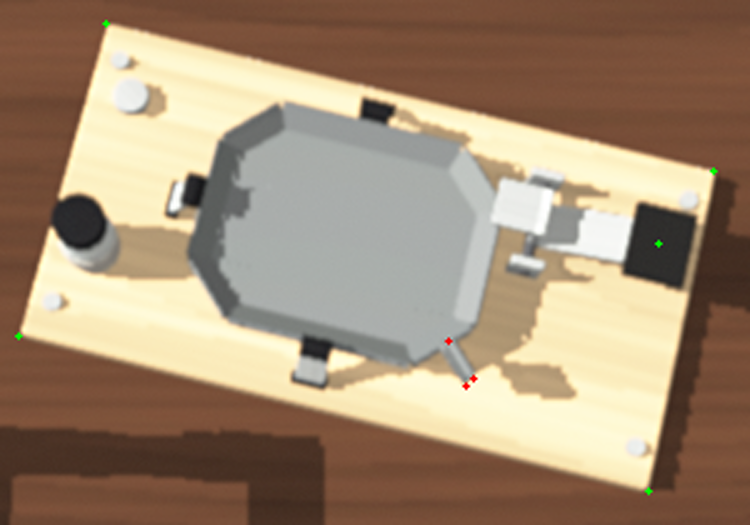

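View pics/p_scene.png

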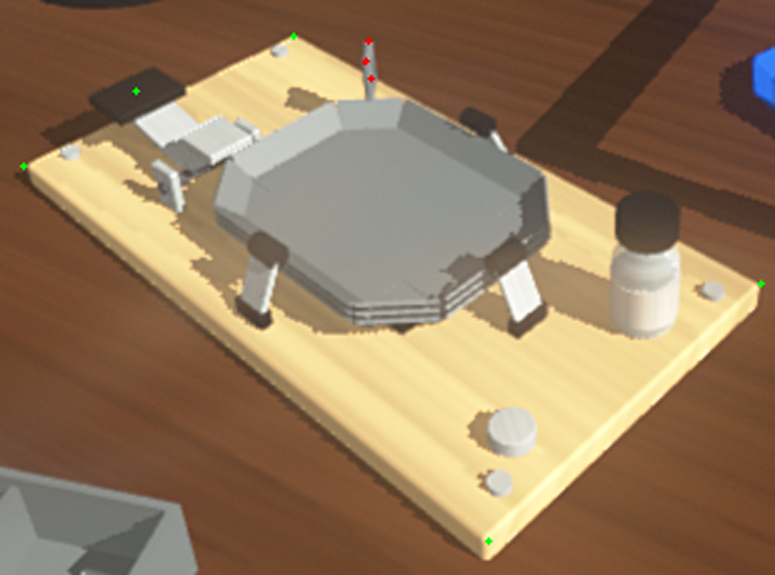

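step_arm:
  rows: [0,0,-3,0,0,0,255,0,0,-3,0,0,0,255,0,0,-3,0,0,0,255,0,0,-3,0,0,0,255,3,-1.7,0,0,0,0,255,3,-1.7,0,0,0,0,255,3,-1.7,0,0,0,0,255,3,-1.7,0,0,0,0,255,3,-1.7,0,0,0,0,255,3,-1.7,0,0,0,0,255,3,-1.7,0,0,0,0,255,3,-1.7,0,0,0,0,255,3,-1.7,0,0,0,0,255,3,-1.7,0,0,0,0,255,3,-1.7,0,0,0,0,255,3,-1.7,0,0,0,0,255]
  force: 60

```text
time: 1.75
ee_pos: [524.7, -274.2, 358.4]
eef_rot: [-0.004, 0.979, 0.203, -0.004]
wrist_force: [0.5, -1.0, 0.7]
width: 0.001
```

```bash
cat >> h.py <<'E'
def pose():
    o=get_obs();q=o["eef_rot"];return o,np.array(o["ee_pos"]),R.from_quat([q[1],q[2],q[3],q[0]])
# target tool orientation: z down, y along stand (1,-1)
def Rt(tilt=0):
    a=YAW-np.pi/4;y=np.array([np.cos(a),np.sin(a),0]);z=np.array([0,0,-1.]);x=np.cross(y,z)
    return R.from_matrix(np.c_[x,y,z])
def delta(T,RT=None):
    o,p,r=pose();d=r.inv().apply(np.array(T)-p)/10
    t=(r.inv()*(RT or Rt())).as_rotvec()
    print("t",round(o["time"],2),"pos",p.round(1),"F",np.round(o["wrist_force"],1),"w",round(o["width"],3),"shift cm",d.round(2),"turn",t.round(3),"J",np.round(o["joints"],2))
E
python3 -c "
from h import *
delta(S(40,-196,90))"
```

```text
t 1.75 pos [ 524.7 -274.2  358.4] F [ 0.5 -1.   0.7] w 0.001 shift cm [ 8.86 -4.33 26.84] turn [-0.01   0.005 -0.141] J [ 0.45  0.38 -0.06  1.45  0.02  1.32 -0.78]
```

step_arm:
  rows: [3,-1.4,3,0,0,-0.07,255,3,-1.4,3,0,0,-0.07,255,2.5,-1.4,3,0,0,0,255,0,0,3,0,0,0,255,0,0,3,0,0,0,255,0,0,3,0,0,0,255,0,0,3,0,0,0,255,0,0,3,0,0,0,255]

```text
time: 2.55
ee_pos: [587.3, -184.9, 113.3]
eef_rot: [-0.004, 0.96, 0.28, 0.001]
wrist_force: [-0.1, -0.3, 0.2]
width: -0.005
```

```bash
python3 -c "
from h import *
delta(S(40,-196,63))
cv2.imwrite('pics/s1.png',cams.get_image('scene')[150:390,60:380].repeat(2,0).repeat(2,1))"
```

```text
t 2.55 pos [ 587.3 -184.9  113.3] F [-0.1 -0.3  0.2] w -0.005 shift cm [-0.77  1.03  5.01] turn [-0.007 -0.005  0.016] J [ 0.31  0.62 -0.12  1.74  0.09  0.79 -0.85]
```

View pics/s1.png

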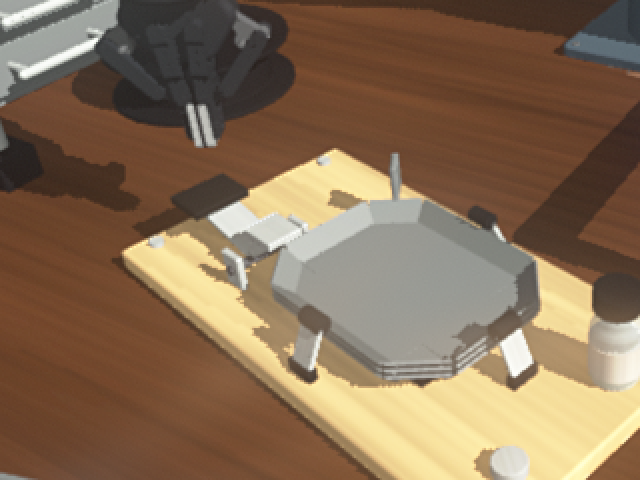

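The closed fingers are at (200,145) in the crop, above the black pad at (210,195), and the treadle is still up. I'll correct the offset, descend and press.

step_arm:
  rows: [-0.4,0.5,1.5,0,0,0.01,255,-0.4,0.5,1.5,0,0,0,255,0,0,1,0,0,0,255,0,0,0.5,0,0,0,255,0,0,0.4,0,0,0,255,0,0,0.4,0,0,0,255,0,0,0.4,0,0,0,255,0,0,0.4,0,0,0,255]

```text
time: 3.4
ee_pos: [582.1, -199.1, 49.0]
eef_rot: [-0.004, 0.962, 0.274, -0.003]
wrist_force: [-3.6, 0.1, 8.0]
width: -0.001
```

```bash
python3 -c "
from h import *
delta(S(40,-197,30))"
```

```text
t 3.4 pos [ 582.1 -199.1   49. ] F [-3.6  0.1  8. ] w -0.001 shift cm [0.39 0.17 1.89] turn [-0.01   0.003  0.005] J [ 0.32  0.7  -0.1   1.79  0.1   0.67 -0.85]
```

step_arm:
  rows: [0.2,0.1,0.3,0,0,0,255,0.1,0.1,0.3,0,0,0,255,0,0,0.3,0,0,0,255,0,0,0.3,0,0,0,255,0,0,0.25,0,0,0,255]

```text
time: 3.9
ee_pos: [584.5, -199.9, 40.1]
eef_rot: [-0.003, 0.962, 0.274, -0.003]
wrist_force: [-4.0, 1.1, 8.2]
width: -0.0
```

```bash
python3 -c "
from h import *
delta(S(40,-197,30))"
```

```text
t 3.9 pos [ 584.5 -199.9   40.1] F [-4.   1.1  8.2] w -0.0 shift cm [ 0.23 -0.04  1.01] turn [-0.008  0.004  0.004] J [ 0.32  0.72 -0.1   1.78  0.11  0.65 -0.86]
```

step_arm:
  rows: [0,0,0.4,0,0,0,255,0,0,0.4,0,0,0,255,0,0,0.4,0,0,0,255]

```text
time: 4.2
ee_pos: [584.7, -199.5, 32.1]
eef_rot: [-0.003, 0.962, 0.274, -0.002]
wrist_force: [-6.4, 1.8, 24.4]
width: -0.003
```

step_arm:
  rows: [0,0,0.4,0,0,0,255,0,0,0.4,0,0,0,255]

```text
time: 4.4
ee_pos: [584.9, -199.3, 31.4]
eef_rot: [-0.002, 0.962, 0.274, -0.001]
wrist_force: [-14.9, 3.7, 47.9]
width: -0.003
```

The force rose steeply at TCP z 31.4, which matches the expected height at the stop. I'll back off and check.

step_arm:
  rows: [0,0,-1,0,0,0,255,0,0,-3,0,0,0,255,0,0,-3,0,0,0,255,0,0,-3,0,0,0,255,0,0,-3,0,0,0,120,0,0,-2,0,0,0,120]

```text
time: 5.0
ee_pos: [586.1, -198.1, 190.8]
eef_rot: [-0.001, 0.961, 0.275, 0.0]
wrist_force: [1.1, 0.8, -0.9]
width: 0.326
```

```bash
python3 - <<'E'
from h import *
delta(S(-69,-89,110))
s=cams.get_image('scene');cv2.imwrite('pics/s2.png',s)
cv2.imwrite('pics/s2c.png',cv2.resize(s[210:360,110:350],None,fx=3.3,fy=3.3,interpolation=2))
# pad expected at stop
for a in(0,.36,.42):
    c,sn=np.cos(a),np.sin(a);dy,dz=-78*c-21*sn,21*c-78*sn
    print(a,proj("scene",S(40,-118+dy,34+dz)).round(1))
    for y,z in((-98,0),(-58,0)): pass
m=(s.max(2)<60).astype(np.uint8)[225:285,130:200]
n,l,st,ce=cv2.connectedComponentsWithStats(m)
for k in range(1,n):
    if st[k,4]>100: print(st[k],ce[k]+[130,225])
E
```

```text
t 5.0 pos [ 586.1 -198.1  190.8] F [ 1.1  0.8 -0.9] w 0.326 shift cm [  0.03 -15.31   8.11] turn [-0.002 -0.002  0.007] J [ 0.33  0.54 -0.12  1.66  0.07  0.96 -0.83]
0 [163.8 246.2]
0.36 [166.4 260.2]
0.42 [167.2 262.6]
```

View pics/s2c.png

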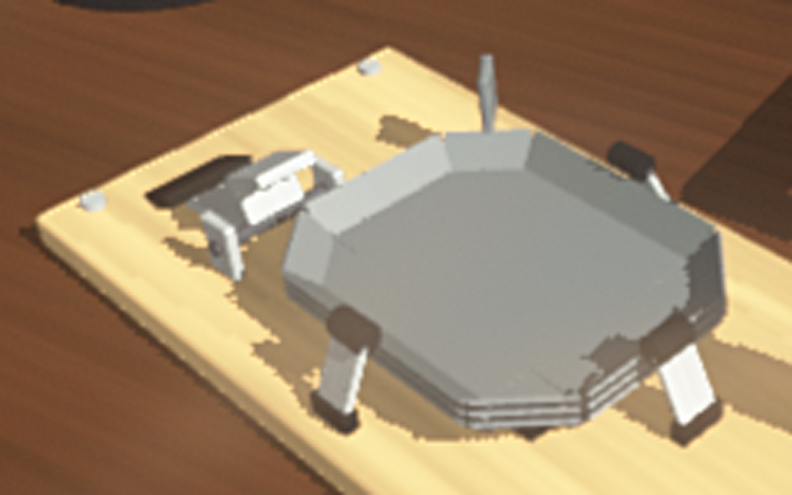

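The treadle is down: the pad sits at about (170,265) in the full scene picture, where 0.42 rad puts it, and the claw is raised. The tray is undisturbed. Next I go above the tab.

step_arm:
  rows: [0,-3,0,0,0,0,120,0,-3,0,0,0,0,120,0,-3,0,0,0,0,120,0,-3,0,0,0,0,120,0,-3,1.5,0,0,0,120,0,0,2,0,0,0,120,0,0,2,0,0,0,120,0,0,1.5,0,0,0,120,0,0,0,0,0,0,120]

```text
time: 5.95
ee_pos: [511.1, -64.9, 129.7]
eef_rot: [0.003, 0.961, 0.277, 0.011]
wrist_force: [-0.3, 1.0, -0.1]
width: 0.526
```

```bash
python3 - <<'E'
from h import *
delta(S(-69,-89,56))
i=cams.camera_info("wrist")
s=cams.get_image('wrist');cv2.imwrite('pics/w3.png',s)
f=13/2**.5
for P in [(-68-f,-88-f,79),(-68+f,-88+f,79)]: print(proj("wrist",S(*P),i).round(1))
o,p,r=pose()
for k in(-30,0,30): print("tcp z off",k,proj("wrist",p+r.apply([0,0,k]),i).round(1))
print('tip axis at z79',proj("wrist",p+r.apply([0,0,p[2]-79]),i))
s=cams.get_image('scene');cv2.imwrite('pics/s3.png',cv2.resize(s[150:330,150:390],None,fx=3.3,fy=3.3,interpolation=2))
E
```

```text
t 5.95 pos [511.1 -64.9 129.7] F [-0.3  1.  -0.1] w 0.526 shift cm [-0.8  -0.14  7.36] turn [ 0.013 -0.02   0.01 ] J [ 0.13  0.47 -0.13  2.01  0.1   0.65 -1.08]
[316.9 293.2]
[317.2 252.7]
tcp z off -30 [319.5 351.4]
tcp z off 0 [319.6 308.3]
tcp z off 30 [319.6 278.9]
tip axis at z79 [319.59749264 262.9755953 ]
```

View pics/w3.png

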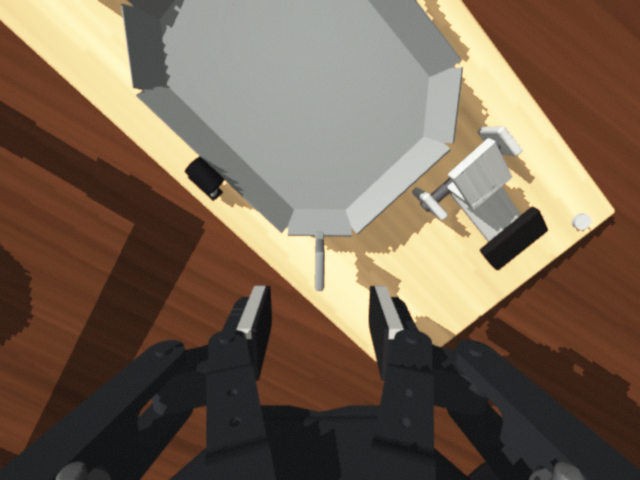

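View pics/s3.png

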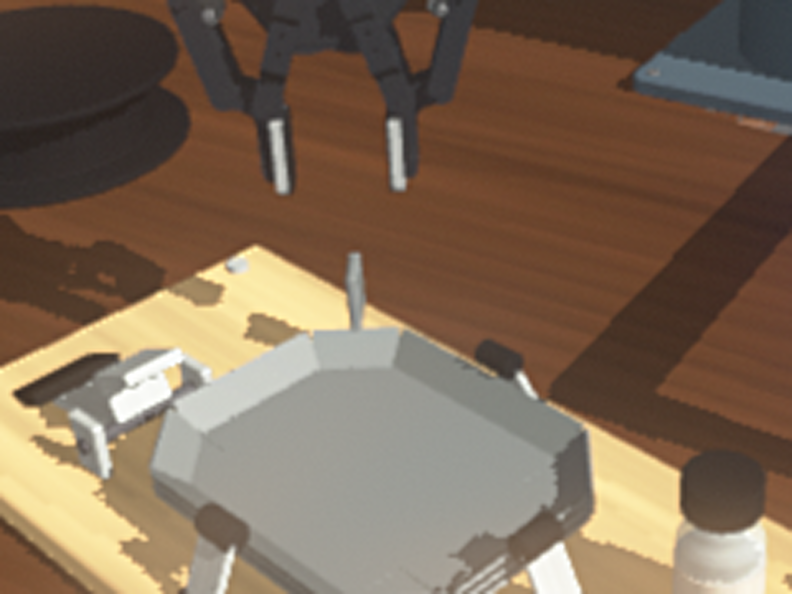

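The fin's top runs from (319,235) to (319,290) in the wrist view, parallel to the pads and centred between the fingers, within about 2 mm of the prediction.

step_arm:
  rows: [-0.4,0,1,0.013,-0.02,0.01,120,-0.3,0,1.5,0,0,0,120,0,0,1.5,0,0,0,120,0,0,1,0,0,0,120,0,0,0,0,0,0,120]

```text
time: 6.55
ee_pos: [508.9, -70.4, 81.9]
eef_rot: [0.001, 0.963, 0.27, 0.002]
wrist_force: [0.5, 0.2, -0.2]
width: 0.527
```

```bash
python3 - <<'E'
from h import *
delta(S(-68.5,-88.5,57))
i=cams.camera_info("wrist")
s=cams.get_image('wrist');cv2.imwrite('pics/w4.png',s)
f=13/2**.5
for P in [(-68-f,-88-f,79),(-68+f,-88+f,79)]: print(proj("wrist",S(*P),i).round(1))
E
```

```text
t 6.55 pos [508.9 -70.4  81.9] F [ 0.5  0.2 -0.2] w 0.527 shift cm [-0.12 -0.41  2.49] turn [ 0.003 -0.004 -0.004] J [ 0.12  0.55 -0.11  2.04  0.11  0.55 -1.09]
[310.4 330.4]
[309.7 279.5]
```

View pics/w4.png

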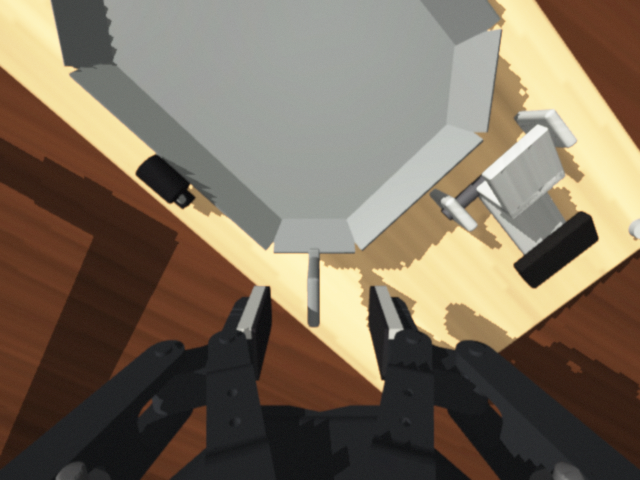

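The fin, (314,250)–(314,325), sits between the pads and slightly left of centre. I'll shift and go down, then close.

step_arm:
  rows: [0,-0.2,1,0,0,0,120,0,0,1,0,0,0,120,0,0,0.4,0,0,0,120,0,0,0,0,0,0,120]

```text
time: 7.0
ee_pos: [509.1, -68.6, 57.7]
eef_rot: [0.001, 0.963, 0.27, 0.003]
wrist_force: [-0.6, -0.2, 0.3]
width: 0.533
```

```bash
python3 - <<'E'
from h import *
delta(S(-68.5,-88.5,57))
s=cams.get_image('scene');cv2.imwrite('pics/s5.png',cv2.resize(s[150:330,150:390],None,fx=3.3,fy=3.3,interpolation=2))
E
```

```text
t 7.0 pos [509.1 -68.6  57.7] F [-0.6 -0.2  0.3] w 0.533 shift cm [-0.22 -0.26  0.07] turn [ 0.005 -0.006 -0.005] J [ 0.11  0.59 -0.1   2.06  0.12  0.49 -1.11]
```

View pics/s5.png

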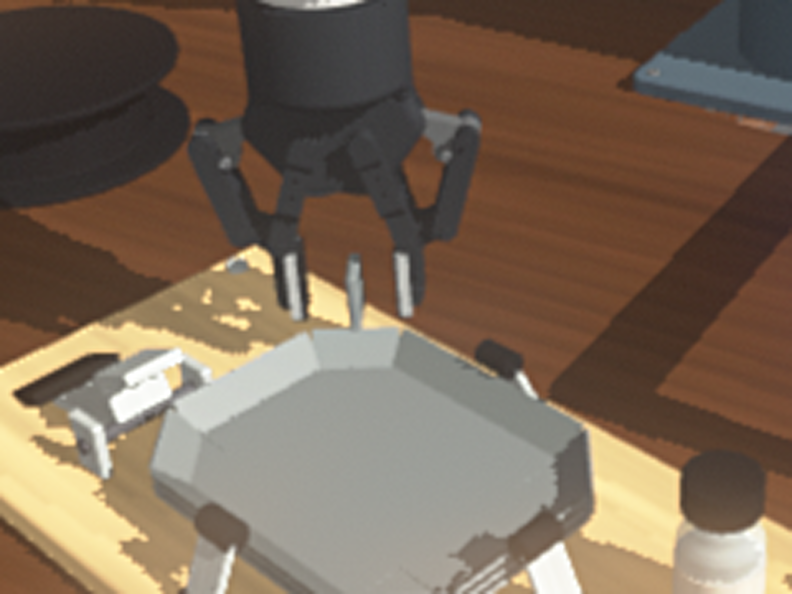

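The fingers straddle the fin and are centred on it. I'll close.

step_arm:
  rows: [-0.15,0,0,0,0,0,180,0,0,0,0,0,0,255,0,0,0,0,0,0,255,0,0,0,0,0,0,255,0,0,0,0,0,0,255]
  force: 80

```text
time: 7.55
ee_pos: [508.0, -69.3, 58.8]
eef_rot: [0.002, 0.963, 0.27, 0.004]
wrist_force: [-0.5, -0.1, -0.2]
width: 0.055
```

```bash
python3 - <<'E'
from h import *
o,p,r=pose();delta(p,r);print(r.as_matrix().round(3))
s=cams.get_image('scene');cv2.imwrite('pics/s6.png',cv2.resize(s[150:330,150:390],None,fx=3.3,fy=3.3,interpolation=2))
cv2.imwrite('pics/w6.png',cams.get_image('wrist'))
E
```

```text
t 7.55 pos [508.  -69.3  58.8] F [-0.5 -0.1 -0.2] w 0.055 shift cm [0. 0. 0.] turn [0. 0. 0.] J [ 0.11  0.58 -0.1   2.07  0.12  0.49 -1.1 ]
[[ 0.854  0.52   0.008]
 [ 0.52  -0.854 -0.001]
 [ 0.007  0.005 -1.   ]]
```

View pics/s6.png

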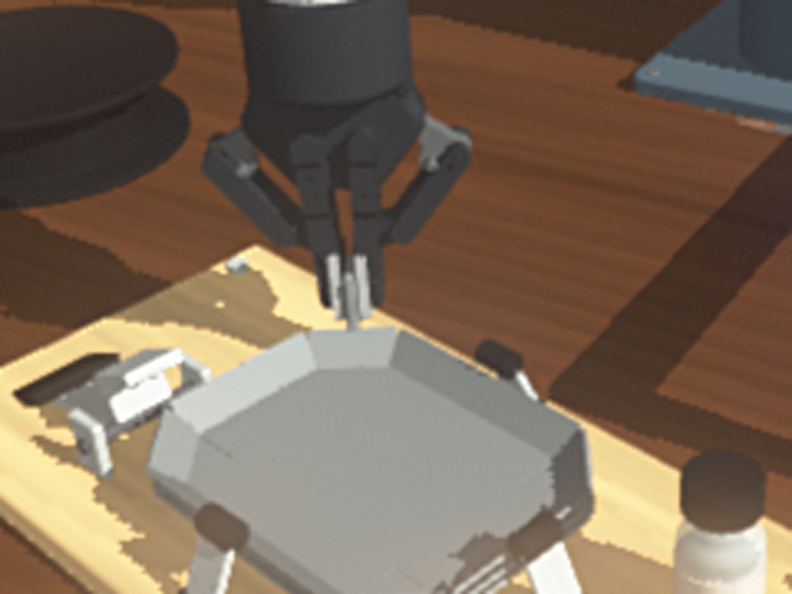

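View pics/w6.png

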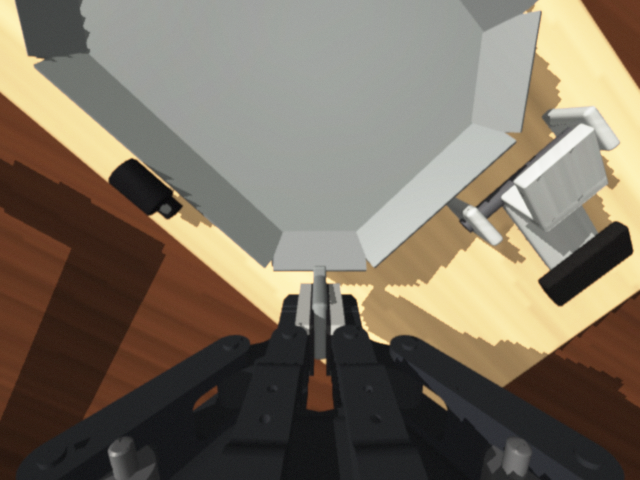

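Gripped: the pads are shut on the fin with an opening of about 5 mm. Now I peel about the far corner, roughly 206 mm along tool x.

step_arm:
  rows: [0,0,-0.3,0,-0.016,0,255,0.02,0,-0.3,0,-0.016,0,255,0.02,0,-0.3,0,-0.016,0,255,0.02,0,-0.3,0,-0.016,0,255]

```text
time: 8.05
ee_pos: [508.8, -68.8, 71.2]
eef_rot: [0.011, 0.963, 0.269, -0.029]
wrist_force: [1.8, -0.1, -3.4]
width: 0.056
```

```bash
cat >> h.py <<'E'
P0=np.array([508.0,-69.3,58.8])
def peel():
    o,p,r=pose();m=r.as_matrix();th=np.arcsin(-m[2,0])+0.007
    # far corner assuming rigid grip: tool-frame offset of far point at theta0
    R0=np.array([[.854,.52,.008],[.52,-.854,-.001],[.007,.005,-1]])
    U,_,V=np.linalg.svd(R0);R0=U@V
    out={}
    for n,P in dict(far=(58,78,51),tab=(-68,-88,64),ctr=(0,0,42),cornr=(-60,-80,51)).items():
        loc=R0.T@(S(*P)-P0);w=p+m@loc;out[n]=(w-S(*P)).round(1)
    print("t",round(o["time"],2),"th",round(th,4),"F",np.round(o["wrist_force"],1),"tau",np.round(o["ft_torque"],2),"w",round(o["width"],3),out,m.round(3).tolist())
E
python3 -c "
from h import *
peel()"
```

```text
t 8.05 th 0.0692 F [ 1.8 -0.1 -3.4] tau [ 0.26 -0.06 -0.09] w 0.056 {'far': array([ 0.2, -0.3, -1.7]), 'tab': array([ 1.2,  0.7, 12.4]), 'ctr': array([-0.2, -0.4,  4.9]), 'cornr': array([ 0.4,  0.2, 11.7])} [[0.853, 0.519, -0.051], [0.518, -0.855, -0.036], [-0.062, 0.005, -0.998]]
```

step_arm:
  rows: [0,0,-0.3,0,-0.014,0,255,0,0,-0.3,0,-0.014,0,255,0,0,-0.3,0,-0.014,0,255,0,0,-0.3,0,-0.014,0,255]

```text
time: 8.45
ee_pos: [508.1, -67.9, 83.9]
eef_rot: [0.019, 0.961, 0.269, -0.061]
wrist_force: [-0.9, 1.1, -2.2]
width: 0.052
```

```bash
python3 - <<'E'
from h import *
peel()
s=cams.get_image('scene');cv2.imwrite('pics/s7.png',cv2.resize(s[150:360,150:390],None,fx=2.8,fy=2.8,interpolation=2))
cv2.imwrite('pics/w7.png',cams.get_image('wrist'))
E
```

```text
t 8.45 th 0.134 F [-0.9  1.1 -2.2] tau [0.08 0.31 0.06] w 0.052 {'far': array([-2.2, -0.2, -2.3]), 'tab': array([ 0.7,  1.8, 25. ]), 'ctr': array([-2.6, -0.3, 10.6]), 'cornr': array([-0.9,  0.8, 23.6])} [[0.848, 0.52, -0.107], [0.515, -0.854, -0.068], [-0.127, 0.003, -0.992]]
```

View pics/s7.png

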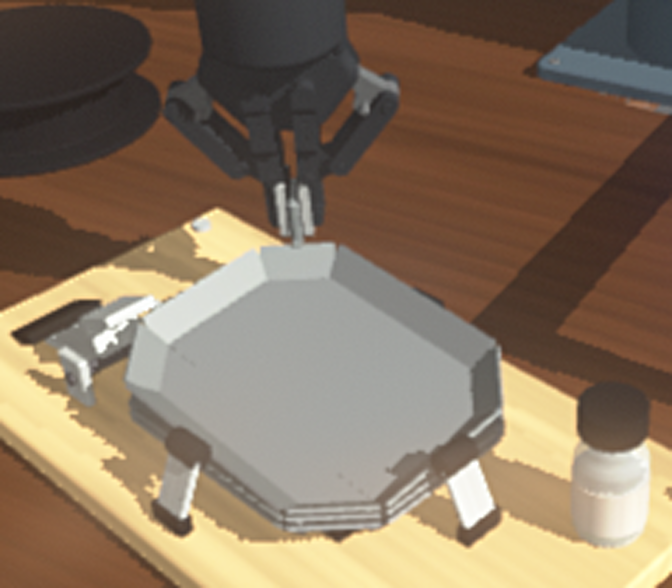

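View pics/w7.png

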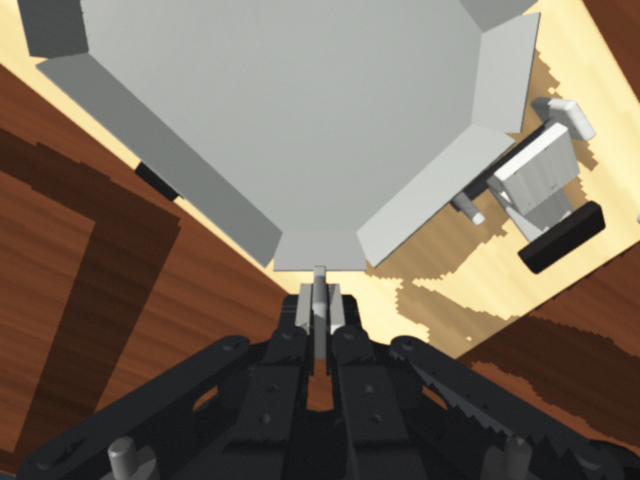

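Peel state: the tab corner is up about 24 mm, at (298,245) in the crop. The far corner, around (340,515), is still nested, and the lower trays are in place. Now I lift straight up in the world frame while holding the tilt.

step_arm:
  rows: [-0.04,0,-0.3,0,0,0,255,-0.04,0,-0.3,0,0,0,255,-0.04,0,-0.3,0,0,0,255,-0.04,0,-0.3,0,0,0,255,-0.04,0,-0.3,0,0,0,255]

```text
time: 9.05
ee_pos: [509.3, -68.5, 100.5]
eef_rot: [0.019, 0.961, 0.269, -0.059]
wrist_force: [-0.5, 0.5, -0.8]
width: 0.058
```

```bash
python3 - <<'E'
from h import *
peel()
s=cams.get_image('scene');cv2.imwrite('pics/s8.png',cv2.resize(s[150:360,150:390],None,fx=2.8,fy=2.8,interpolation=2))
E
```

```text
t 9.05 th 0.1308 F [-0.5  0.5 -0.8] tau [-0.01 -0.04  0.03] w 0.058 {'far': array([-0.8, -0.9, 15. ]), 'tab': array([ 1.9,  1.2, 41.7]), 'ctr': array([-1.2, -1. , 27.6]), 'cornr': array([ 0.4,  0.2, 40.4])} [[0.849, 0.519, -0.103], [0.514, -0.855, -0.068], [-0.123, 0.005, -0.992]]
```

View pics/s8.png

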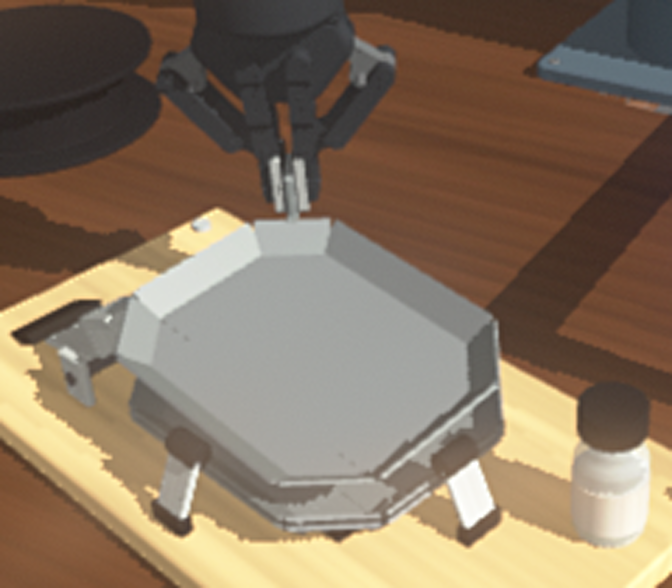

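The tray is free and the middle tray is still under the clips at (330,510). I'll lift on, then level.

step_arm:
  rows: [-0.12,0,-0.9,0,0,0,255,-0.15,0,-1.2,0,0,0,255,-0.18,0,-1.5,0,0,0,255,-0.18,0,-1.5,0,0.01,0,255,-0.17,0,-1.5,0,0.02,0,255,-0.14,0,-1.5,0,0.02,0,255,-0.1,0,-1.5,0,0.02,0,255,-0.07,0,-1.5,0,0.02,0,255,-0.05,0,-1.5,0,0.02,0,255,0,0,-1.5,0,0.01,0,255,0,0,-1,0,0,0,255,0,0,-0.5,0,0,0,255,0,0,0,0,0,0,255]

```text
time: 10.4
ee_pos: [508.7, -68.5, 273.6]
eef_rot: [0.002, 0.963, 0.269, 0.006]
wrist_force: [-0.7, -0.1, -1.8]
width: 0.055
```

```bash
python3 - <<'E'
from h import *
peel()
s=cams.get_image('scene');cv2.imwrite('pics/s9.png',s)
cv2.imwrite('pics/t9.png',cams.get_image('top'))
E
```

```text
t 10.4 th -0.0039 F [-0.7 -0.1 -1.8] tau [-0.05  0.12 -0.06] w 0.055 {'far': array([  1. ,   0.4, 215.6]), 'tab': array([  0.6,   0.8, 214.8]), 'ctr': array([  0.9,   0.6, 215.2]), 'cornr': array([  0.7,   0.8, 214.8])} [[0.855, 0.518, 0.013], [0.518, -0.855, -0.001], [0.011, 0.008, -1.0]]
```

View pics/s9.png

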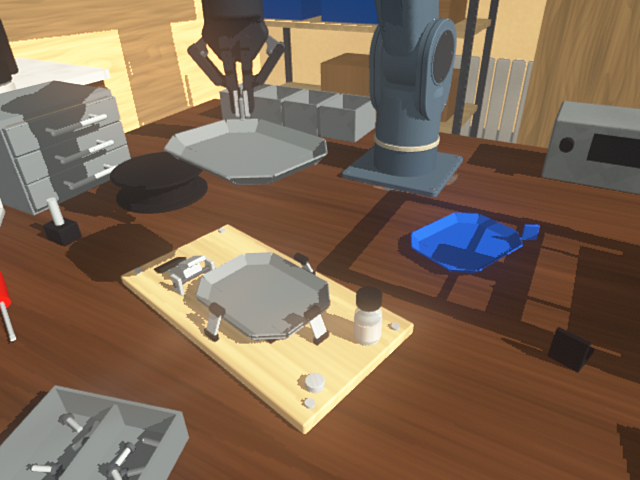

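View pics/t9.png

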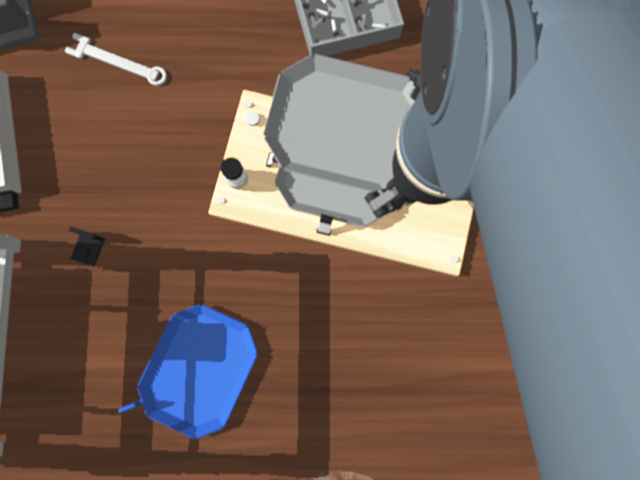

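```bash
python3 - <<'E'
from h import *
for n in("scene","top"):
    im=cv2.imread("pics/%s9.png"%n[0])
    for P in [(58,78,266.5),(74,0,266.5),(-74,0,266.5),(0,94,266.5),(0,-94,266.5),(-68,-88,294)]:
        p=proj(n,S(*P)+[.9,.6,0]);cv2.circle(im,tuple(int(round(a*16)) for a in p),20,(0,0,255),-1,shift=4)
    for P in [(58,78,45),(74,0,45),(-74,0,45),(0,94,45),(0,-94,45)]:
        p=proj(n,S(*P));cv2.circle(im,tuple(int(round(a*16)) for a in p),20,(0,255,0),-1,shift=4)
    cv2.imwrite(f"pics/v_{n}.png",cv2.resize(im[80:350,120:360] if n=="scene" else im[40:290,190:450],None,fx=2.2,fy=2.2,interpolation=2))
E
```

View pics/v_scene.png

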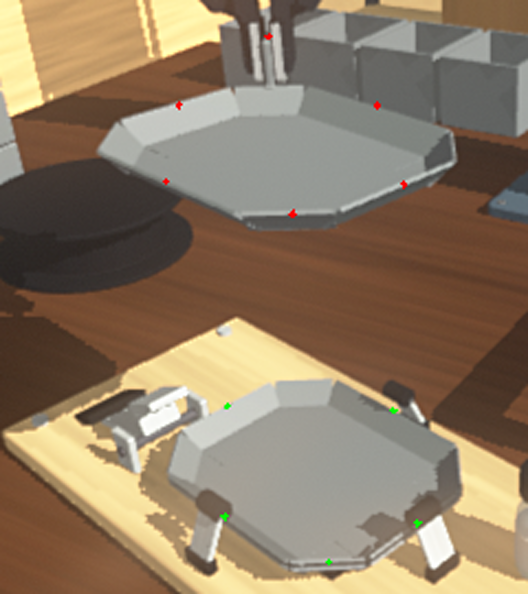

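View pics/v_top.png

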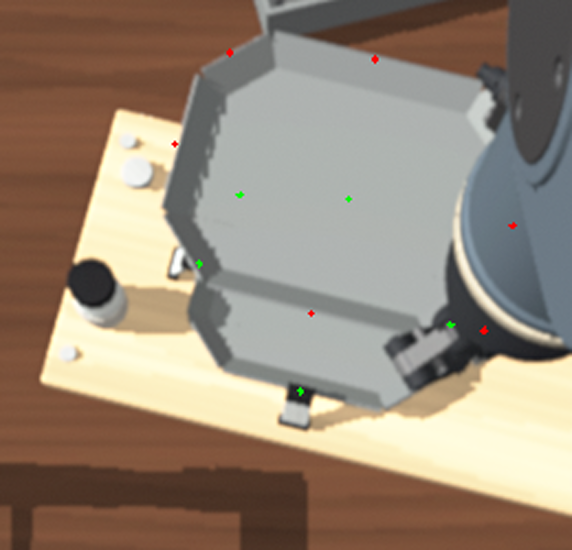

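step_arm:
  rows: [0,0,0,0,0,0,255,0,0,0,0,0,0,255,0,0,0,0,0,0,255,0,0,0,0,0,0,255,0,0,0,0,0,0,255]

```text
time: 11.0
ee_pos: [507.5, -67.8, 270.0]
eef_rot: [0.001, 0.963, 0.27, 0.003]
wrist_force: [-0.1, 0.1, -1.2]
width: 0.051
```

```bash
python3 -c "
from h import *
peel();print(np.abs(get_obs()['dq']).max())"
```

```text
t 11.0 th 0.0014 F [-0.1  0.1 -1.2] tau [-0.11  0.12 -0.01] w 0.051 {'far': array([ -0.3,   1.3, 211. ]), 'tab': array([ -0.5,   1.5, 211.2]), 'ctr': array([ -0.4,   1.4, 211.1]), 'cornr': array([ -0.5,   1.5, 211.2])} [[0.855, 0.519, 0.007], [0.519, -0.855, -0.001], [0.006, 0.004, -1.0]]
0.004456796290309851
```

The held tray's rim lies on the level predictions in both views. The lower stack matches its predicted rim points. I hand in now.

```bash
python3 -c "
from h import *
cams.get_image('scene');peel()
from station import ticket
print(ticket.sign_off())"
```

```text
t 11.05 th 0.0013 F [ 0.2  0.2 -0.9] tau [-0.06  0.07 -0.  ] w 0.058 {'far': array([ -0.3,   1.3, 211.1]), 'tab': array([ -0.5,   1.5, 211.2]), 'ctr': array([ -0.4,   1.4, 211.1]), 'cornr': array([ -0.5,   1.5, 211.2])} [[0.855, 0.519, 0.007], [0.519, -0.855, -0.001], [0.006, 0.004, -1.0]]
the job is handed in; nothing more can be done
None
```

The job is handed in at 11.05 s, with the top tray off the stack and still held in the gripper; the sign-off gave no verdict.

- **Treadle:** I pressed it until the force rose steeply at the expected stop height. A picture after letting go showed the pad staying down and the claw raised. The press peaked at 48 N at the wrist, through the fingertips. That is above the 40 N limit stated for the arm and gripper body, so I backed off at once. I took that limit not to cover the fingertips.
- **Peel:** I gripped the grey tab at 80 N and raised that corner about 24 mm. The far corner still showed as nested in the picture, and I then lifted the tray straight off.
- **Final state:** The tray is level to within about 0.01 rad, open side up, with its underside about 243 mm above the table. Joint speeds were close to zero and the grip was steady. The middle tray sits where it belongs under the clips, as far as the pictures show to within a few mm.
- **Disagreements:** The tab lay about 2 mm from my first estimate, which I corrected before closing the fingers. The arm sank about 4 mm while settling after the lift, then held still. My height estimate for the cabinet near the start put its corner almost against the gripper, so I did not trust it; I went up first and met no contact.

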